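# Dip the tablet dispenser and set its level marker

### The job

Find out how full the tablet dispenser is: take the dip rod out of its holder and slide it down the dispenser's bore, through the drag of its felt pads, until it rests on the hidden tablet stack; press gently (never more than 15 N on the tablets, they crumble) and leave the rod standing there. Then read how far the rod sticks out by sliding the marker on the gauge post up until the top of its arm is level with the top of the rod's knob, and let go. Do not disturb the tomato tin, the timer or the matchbox.

Things in the scene. Friction and masses are not known exactly. Their poses are not given: they have to be found in the camera images.
- dip_rod: Loose steel dip rod, 120 mm long overall, 0.12 kg: shaft 16 mm in diameter with a chamfered foot (4 mm high, tapering to 10 mm), and on top a dark wooden knob 26 mm in diameter and 24 mm high (from 96 to 120 mm above the foot), to be gripped from above. Origin: centre of the foot; z runs along the rod to the knob. At the start it stands upright in the holder.
- rod_top (a point): Centre of the flat top of the dip rod's knob, 120 mm above its foot.
- holder: Fixed square light-wood holder, 56 x 56 x 40 mm (dark foot 64 mm wide), with a 19 mm blind hole 32 mm deep in the middle of its top, in which the dip rod stands at the start. Origin: centre of its underside; z up.
- dispenser: Fixed square light-wood block, 70 x 70 x 80 mm high (dark foot 80 mm wide), with an upright bore down its middle. Inside the bore two sprung felt pads, centred 18 mm below the mouth, grip the rod as it passes (about 3 to 5 N of drag, enough to stop it from falling in by itself). Origin: centre of its underside; x, y along its sides, z up.
- bore_mouth (a point): Centre of the bore's mouth in the dispenser's top, 80 mm above its underside. The bore is 18 mm in diameter with a 4 mm chamfer at the mouth; z up, out of the bore.
- magazine: The dispenser's inside: white tablet stack, 17 mm in diameter, on a spring that gives 1 mm for each 5 N. The top of the stack lies 34 to 64 mm below bore_mouth: it differs each time, is not measured and must be felt. Origin: always the centre of the dispenser's underside, whatever the stack's height; z up.
- gauge_post: Fixed gauge: an upright aluminium post, 12 x 12 mm and 190 mm high with ticks every 10 mm, on a light-wood foot 75 x 75 x 14 mm. Origin: centre of its underside; z up; the marker's arm points along its -x.
- marker (a joint): Height of the dark steel marker on the gauge post (m), 0 at its lower stop, 0.082 at its upper stop; grows upward. A friction of about 3 N holds it wherever it is left (it weighs 0.08 kg). It starts near the bottom.
- marker_arm (a point): Point on the middle line of the flat top of the marker's arm, 60 mm from the post's axis. The arm is a level bar 12 mm wide (along y) and 12 mm high that reaches from the post along -x to 85 mm from the post's axis; pinch it here from above, across y. Its height is 96 mm plus the marker's joint value. z up.
- tomato_tin: Bystander: small food tin, 57 mm in diameter, 72 mm high, loose. Origin: centre of its underside.
- timer: Bystander: round wind-up kitchen timer, 62 mm in diameter, 49 mm high, loose. Origin: centre of its underside.
- matchbox: Bystander: matchbox lying flat, 36 x 56 x 16 mm, loose. Origin: centre of its underside.
Not all that is in view belongs to the job. Several things have the shape of the dip_rod; the one meant has the colours described above.

How it is judged:
By the outcome, as a careful person would: the job done as asked, in the order asked, and still so for the second after the job is handed in, with the robot touching nothing.
It also fails if it takes over 51 s, if anything falls off the work surface, if the arm or the gripper's body presses on something with over 40 N, if the wrist force passes 120 N, or if a joint passes its speed limit or range.

### The arm

A 6-joint arm with a two-finger parallel gripper is mounted at the origin on a cart in front of the work surface, level with it; the furniture and walls round the work are solid. World frame = base frame: x ahead of the robot, y to its left, z up, the work surface at z = 0. Lengths are in m, angles in rad, forces in N, time in s.
With the tool pointing down it reaches from about 0.35 to 0.975 m from the base axis. Payload 4.9 kg.
Tool frame: the origin (TCP) lies at the very end of the fingers, on their centre line; the grasp point (between the pads) lies 19 mm behind it (pinch_z is the distance from the TCP to the grasp point, in m); z points along the fingers, y is the line along which they close (so a half turn about z gives the same grasp; the last joint's range is limited). The gripper opens to 85 mm and grips with 20 to 120 N. Pads are 22 mm wide; open, the fingers measure 114 mm over their backs; the gripper's body (76 mm by 85 mm) begins 54 mm behind the grasp point. The pads swing forward as they close: fully open they stand 13 mm farther back than shut.
Start: joints at [1.097, 0.053, 1.613, -0, 1.476, -0.119], TCP at [0.217, 0.586, 0.231] pointing down, gripper open.
Joint ranges: [-3.01, 3.01], [-1.01, 2.22], [0.06, 2.58], [-1.02, 4.17], [0.09, 2.62], [-3.14, 3.14]. Speed limits (rad/s): [2.57, 2.57, 3.14, 3.14, 3.14, 3.14].

### API

Orientations are given as a unit quaternion [w, x, y, z].
In Python, from plant import * gives the robot as it stands. The module is installed in compiled form; this text tells all that it offers.
- The arm moves only by the tool play_rows, never from a script. Its arguments are lists of equal length, an entry for each row: "linear": the shift along the world's x, y, z in m, a list of three; "turn": the turn about the world's z in degrees. A call has 1 to 8 rows; each row shifts and turns the commanded pose from where the row before left it; what a row does not reach is not made up. A row lasts 1/8 s, in which the tool goes at most 62.5 mm and 10.7 degrees, less where a joint would pass 70% of its speed; a pose out of reach is approached as far as the arm can. A call is refused whole if a number of a shift passes 0.0625 or a number of a turn 10.7, either way. A call with a gripper value outside its range is refused whole. "hand" is the finger opening in m, from 0 to 0.0854, set as the call begins (left out, the last holds). The fingers move at their own pace and stop on an object; the grip force is fixed at half the most. Time passes only in rows, so rows that do not move let the fingers close. It gives the time, the measured TCP pose, the force, the opening and the grip force at its end, in the units of the state.
- state(): the state, without advancing time (a new reading comes with each control period).
- grab_frame(name): name is "scene" or "top"; returns the picture (384x512x3 uint8, red, green, blue); there is no depth.
- camera_info(name): a dict with "camera_matrix" (3x3 intrinsics, pixels), "origin" and "attitude" of the camera in the world. Camera axes: x right, y down, z forward; pixel columns grow to the right and rows downward; lengths in m; the calibration is good to about 2 mm. A picture is of the moment at which its call begins. camera_info takes no time and is no camera call.
- job_done(): hands the job in; it is judged then, once.
Trained networks look in the newest picture that a camera, given by its name, has taken for a name from the list of things; names that differ only in an ending like _2 or _b are one class to them, and where a whole thing is asked for, a point or a joint stands for the part that bears it (a point fixed in the world has none). Each returns a list of dicts, best first, with "p" (0 to 1); they miss things now and then, are a little off and sometimes report something else, mostly with a low value. They report only what shows in the picture. A call takes as long as a camera call. They do not tell look-alikes from the thing itself.
- trace(camera, thing): "region" (384x512 bool, what is visible of it) and "location" ([column, row] in pixels, amid what is visible of it).
The state is a dict: "time": time; "joint_pos": joint angles; "joint_vel": joint speeds; "joint_efforts": joint torques, N m; "tool_pos": TCP position; "tool_rot": TCP orientation; "contact_force": force on the tool from outside, world axes, zero at the start; "ft_torque": the same for the moment, N m; "gripper_width": opening from 0.0 (shut) to 1.0 (fully open); "grasp_force": force on a finger pad.
Only numpy, scipy, OpenCV 4.12 (cv2) and the standard library are available. Lean on these libraries where they do the work, as an engineer would, in place of code of your own. Each camera call takes 0.05 s, during which the arm holds its last target. There are 200 camera calls.

## Working session

There is one attempt and no reset: what is moved stays moved. The work goes in short steps, Python scripts to look and compute and a tool call to move; the robot and the scene stay as the last step left them, time stands still between calls to the robot, and variables do not carry over. Pictures are saved under pics/ and viewed, at most 10 in all, crops included, and the job is handed in when it is done.

Besides the shell and the picture viewer there is one more tool, called after "Emit:" in YAML: its name, and indented under it one key for each argument. play_rows: Moves the arm, as the interface text tells. Its arguments: {"type":"object","properties":{"linear":{"type":"array","items":{"type":"array","items":{"type":"number"}}},"turn":{"type":"array","items":{"type":"number"}},"hand":{"type":"number"}},"required":["linear","turn"]}

```bash
mkdir -p pics; cat > h.py <<'E'
from plant import *
import numpy as np, cv2
from scipy.spatial.transform import Rotation as R
def cam(n):
    c=camera_info(n); K=np.array(c["camera_matrix"]); o=np.array(c["origin"]); a=np.array(c["attitude"],float)
    M=a if a.shape==(3,3) else R.from_quat(a[[1,2,3,0]]).as_matrix()
    return K,o,M
def ray(n,px,z):
    K,o,M=cam(n); d=M@np.linalg.solve(K,[px[0],px[1],1]); return o+d*(z-o[2])/d[2]
def proj(n,p):
    K,o,M=cam(n); q=K@(M.T@(np.array(p)-o)); return q[:2]/q[2]
E
python3 - <<'E'
from h import *
f={n:grab_frame(n) for n in("scene","top")}
for n in f:
    cv2.imwrite(f"pics/{n}0.png",f[n][:,:,::-1]); print(n,camera_info(n))
for n in f:
  for t in ["dip_rod","holder","dispenser","gauge_post","marker","tomato_tin","timer","matchbox"]:
    for d in trace(n,t)[:4]:
      if d["p"]>.2:
        r=d["region"]; ys,xs=np.where(r); print(n,t,round(d["p"],2),np.round(d["location"]),xs.min(),xs.max(),ys.min(),ys.max())
print(state())
E
```

```text
scene {'camera_matrix': array([[357.42585382,   0.        , 256.66219829],
       [  0.        , 357.42585382, 192.04233423],
       [  0.        ,   0.        ,   1.        ]]), 'origin': array([ 0.20144979, -0.46146848,  0.67703039]), 'attitude': array([-0.37644063,  0.88282189, -0.25766795,  0.11191596])}
top {'camera_matrix': array([[498.54428112,   0.        , 258.29076547],
       [  0.        , 498.54428112, 192.21267376],
       [  0.        ,   0.        ,   1.        ]]), 'origin': array([0.43400616, 0.07042936, 1.06507672]), 'attitude': array([ 0.03151961, -0.7003113 ,  0.71134326, -0.05060992])}
scene dip_rod 0.7 [205. 227.] 196 209 211 250
scene dip_rod 0.69 [231. 218.] 221 232 203 241
scene dip_rod 0.66 [276. 249.] 269 281 236 276
scene dip_rod 0.57 [251. 225.] 248 260 209 248
scene holder 0.9 [212. 212.] 197 223 197 228
scene dispenser 0.66 [308. 237.] 284 331 211 264
scene gauge_post 0.73 [266. 164.] 243 284 117 185
scene gauge_post 0.46 [210. 191.] 203 214 177 209
scene marker 0.53 [261. 151.] 244 274 143 161
scene tomato_tin 0.94 [313. 195.] 299 323 180 212
scene ti
[... 556 characters left out ...]
 0.9, 'joint_pos': array([ 1.09700005e+00,  5.26577251e-02,  1.61288161e+00,  1.11595531e-05,
        1.47601518e+00, -1.19031795e-01]), 'joint_vel': array([ 0.00022594, -0.00048346,  0.00155535,  0.00056397,  0.00089683,
        0.00088754]), 'joint_efforts': array([-1.07609319e-04, -3.93653619e+01, -3.70478761e+01, -4.76361674e-05,
        1.80846791e-04,  1.24066432e-06]), 'tool_pos': array([0.21711462, 0.58606159, 0.23134081]), 'tool_rot': array([2.58625433e-07, 1.76454017e-01, 9.84308884e-01, 1.98638756e-05]), 'contact_force': array([0.07540645, 0.7899929 , 0.60402179]), 'ft_torque': array([ 0.015551  , -0.02081997,  0.02280357]), 'grasp_force': 0.0, 'gripper_width': 0.9959696519195943}
```

View pics/scene0.png

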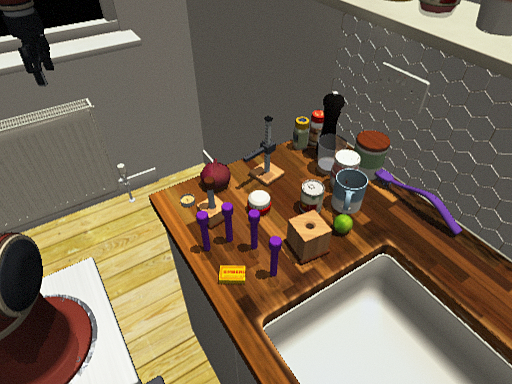

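View pics/top0.png

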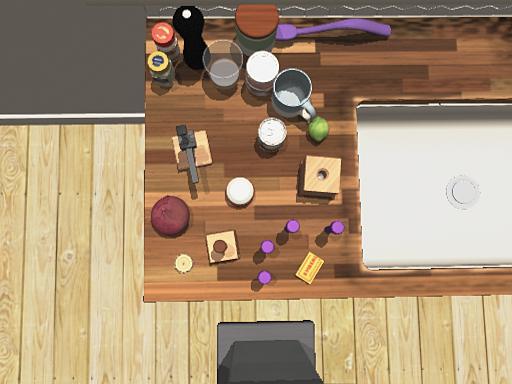

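Both views show these dip-rod candidates: four all-purple rods at top (264,278), (267,247), (292,227), (337,228), and a brown knob on a steel shaft in the holder at top (220,247) / scene (210,190). The description fits the last one. The dispenser is at top (320,176), the gauge post at (191,150) and the tin at (272,133). I'll check the choice in a close crop.

```bash
python3 - <<'E'
from h import *
a=cv2.imread("pics/top0.png"); b=cv2.imread("pics/scene0.png")
A=cv2.resize(a[115:275,160:350],(760,640),interpolation=cv2.INTER_CUBIC)
A=cv2.resize(a[115:275,160:350],None,fx=2.1,fy=2.1,interpolation=cv2.INTER_CUBIC)
B=cv2.resize(b[110:275,190:340],None,fx=2.65,fy=2.65,interpolation=cv2.INTER_CUBIC)
C=np.zeros((600,800,3),np.uint8); C[:A.shape[0],:A.shape[1]]=A; w=min(B.shape[1],800-A.shape[1]); C[:B.shape[0],A.shape[1]:A.shape[1]+w]=B[:,:w]
cv2.imwrite("pics/crop.png",C)
print("knob",ray("top",(220,247),.128),"disp",ray("top",(322,175),.08))
# scene/top refine
for n,t in(("top","gauge_post"),("top","dispenser"),("top","marker")):
    d=trace(n,t)[0]; r=d["region"].astype(np.uint8); c=max(cv2.findContours(r,0,2)[0],key=cv2.contourArea); print(t,cv2.minAreaRect(c),cv2.approxPolyDP(c,3,True).reshape(-1,2).tolist())
for n in("top","scene"):
  for d in trace(n,"dip_rod"): print(n,d["p"],d["location"])
E
```

```text
knob [0.44135701 0.11734757 0.128     ] disp [ 0.58176107 -0.08556228  0.08      ]
gauge_post ((192.3170623779297, 153.14633178710938), (59.50626754760742, 35.20089340209961), 77.90524291992188) [[177, 126], [172, 141], [178, 169], [189, 169], [195, 183], [196, 168], [212, 163], [206, 133], [187, 132], [184, 125]]
dispenser ((319.08526611328125, 177.39117431640625), (40.879234313964844, 41.262718200683594), 4.39870548248291) [[301, 160], [298, 195], [333, 198], [338, 192], [339, 160], [310, 156]]
marker ((190.35292053222656, 157.58822631835938), (52.063316345214844, 16.920578002929688), 77.47119140625) [[190, 131], [189, 143], [185, 144], [180, 137], [178, 141], [187, 154], [192, 181], [196, 183], [192, 154], [196, 144]]
top 0.76 [337.1, 227.8]
top 0.5 [288.4, 226.7]
top 0.46 [217.0, 247.7]
scene 0.7 [205.0, 227.3]
scene 0.69 [231.3, 217.6]
scene 0.66 [276.1, 249.0]
scene 0.57 [250.9, 225.3]
scene 0.56 [210.2, 189.5]
scene 0.52 [313.1, 194.8]
```

View pics/crop.png

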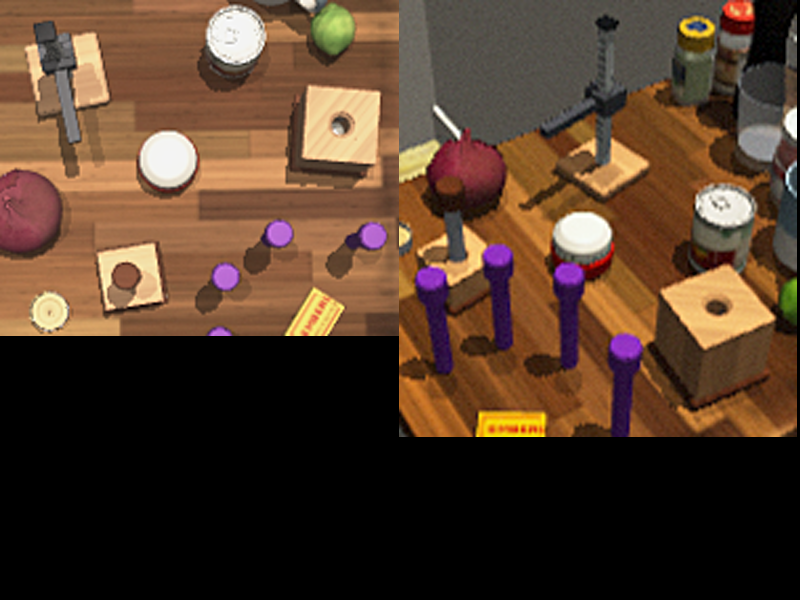

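The crop confirms it: a brown knob on a grey shaft in the holder, with its top at about top (220,246). The bore mouth is at about top (322,174). Next I refine both positions by triangulation.

```bash
python3 - <<'E'
from h import *
from scipy.optimize import least_squares
T=cv2.imread("pics/top0.png"); S=cv2.imread("pics/scene0.png")
def blob(im,box,f):
    x0,x1,y0,y1=box; g=cv2.cvtColor(im[y0:y1,x0:x1],cv2.COLOR_BGR2HSV).astype(int); b=im[y0:y1,x0:x1].astype(int)
    m=f(g,b); ys,xs=np.where(m); return xs.mean()+x0,ys.mean()+y0,len(xs),xs.min()+x0,xs.max()+x0,ys.min()+y0,ys.max()+y0
k=blob(T,(208,232,234,260),lambda g,b:(b[:,:,2]<105)&(b[:,:,2]-b[:,:,0]>25)); print("knob",k)
print(T[247,205:240].tolist())
m=blob(T,(314,331,167,183),lambda g,b:b[:,:,2]<140); print("bore",m)
def tri(a,b):
    return least_squares(lambda p:np.r_[proj("top",p)-a,proj("scene",p)-b],[.5,0,.1])
for nm,a,b in(("bore",(321.9,174),((718-399)/2.65+190,308/2.65+110)),("knobtop",(220,246.5),((452-399)/2.65+190,183/2.65+110)),("armtip",(195,182),((545-399)/2.65+190,131/2.65+110)),("posttop",(160+46/2.1,115+30/2.1),((607-399)/2.65+190,110+20/2.65))):
    r=tri(a,b); print(nm,r.x,np.abs(r.fun).max())
print("knob z.128",ray("top",(220,246.5),.128),"bore",ray("top",(321.9,174),.08))
for q in [(28,44),(98,33),(108,103),(42,119)]: print("foot",ray("top",(160+q[0]/2.1,115+q[1]/2.1),.014)[:2])
print("armtip",ray("top",(160+74/2.1,115+141/2.1),.1)[:2])
for q in [(307,85),(381,91),(378,169),(301,160)]: print("disp",ray("top",(160+q[0]/2.1,115+q[1]/2.1),.08)[:2])
E
```

```text
knob (np.float64(217.94444444444446), np.float64(249.08333333333334), 36, np.int64(208), np.int64(226), np.int64(240), np.int64(259))
[[77, 119, 182], [68, 106, 166], [59, 80, 103], [143, 198, 238], [175, 233, 250], [171, 227, 245], [176, 231, 247], [170, 233, 254], [70, 93, 130], [51, 71, 123], [64, 87, 141], [65, 88, 141], [63, 87, 140], [63, 87, 142], [62, 87, 140], [64, 90, 142], [63, 88, 143], [61, 87, 144], [65, 90, 147], [64, 90, 145], [45, 64, 105], [39, 52, 73], [101, 138, 186], [152, 207, 248], [146, 197, 239], [142, 194, 237], [142, 192, 236], [140, 191, 236], [142, 195, 238], [167, 224, 247], [170, 234, 255], [80, 110, 156], [43, 59, 100], [44, 66, 99], [66, 99, 151]]
bore (np.float64(322.43589743589746), np.float64(173.2051282051282), 39, np.int64(318), np.int64(326), np.int64(170), np.int64(177))
bore [ 0.58537798 -0.08693747  0.07177587] 0.20920295493277763
knobtop [0.44353513 0.11688132 0.12663657] 0.8940673746037646
armtip [0.56909656 0.16629525 0.09772196] 0.3905263378234167
posttop [0.65126589 0.18090159 0.18806813] 0.3001110364893975
knob z.128 [0.44228424 0.11733993 0.128     ] bore [ 0.58379023 -0.08542599  0.08      ]
foot [0.68040181 0.22089254]
foot [0.69109491 0.1496053 ]
foot [0.61838034 0.13985028]
foot [0.60281174 0.20658743]
armtip [0.56796935 0.16585955]
disp [ 0.62188802 -0.05490325]
disp [ 0.61517884 -0.12593902]
disp [ 0.53996047 -0.12031618]
disp [ 0.54960881 -0.0471353 ]
```

Emit:
play_rows:
  linear:
    - [0.028, -0.058, -0.003]
    - [0.028, -0.058, -0.003]
    - [0.028, -0.058, -0.003]
    - [0.028, -0.058, -0.003]
    - [0.028, -0.058, -0.003]
    - [0.028, -0.058, -0.003]
    - [0.028, -0.058, -0.003]
    - [0.028, -0.058, -0.003]
  turn: [3.7, 3.7, 3.7, 3.7, 3.7, 3.7, 3.7, 3.7]
  hand: 0.055

```text
time: 2.15
tool_pos: [0.4349, 0.1344, 0.2084]
tool_rot: [0.001, -0.082, 0.997, 0.0]
contact_force: [0.8, 0.3, -0.4]
gripper_width: 0.642
grasp_force: 0.0
```

Emit:
play_rows:
  linear:
    - [0, 0, 0]
    - [0, 0, 0]
  turn: [0, 0]

```text
time: 2.4
tool_pos: [0.4342, 0.1364, 0.2081]
tool_rot: [-0.0, -0.08, 0.997, 0.0]
contact_force: [-0.7, 0.6, -0.0]
gripper_width: 0.642
grasp_force: 0.0
```

```bash
python3 - <<'E'
from h import *
f=grab_frame("scene"); s=state(); print(s["tool_pos"],s["gripper_width"])
p=np.array(s["tool_pos"]); print("tcp px",proj("scene",p),"knob px",proj("scene",(.441,.119,.128)))
cv2.imwrite("pics/s1.png",cv2.resize(f[110:260,150:350,::-1],None,fx=4,fy=4,interpolation=cv2.INTER_CUBIC))
E
```

```text
[0.43395384 0.13706021 0.20809342] 0.64224457173592
tcp px [197.6206846  147.57097271] knob px [207.6521441  178.58500641]
```

View pics/s1.png

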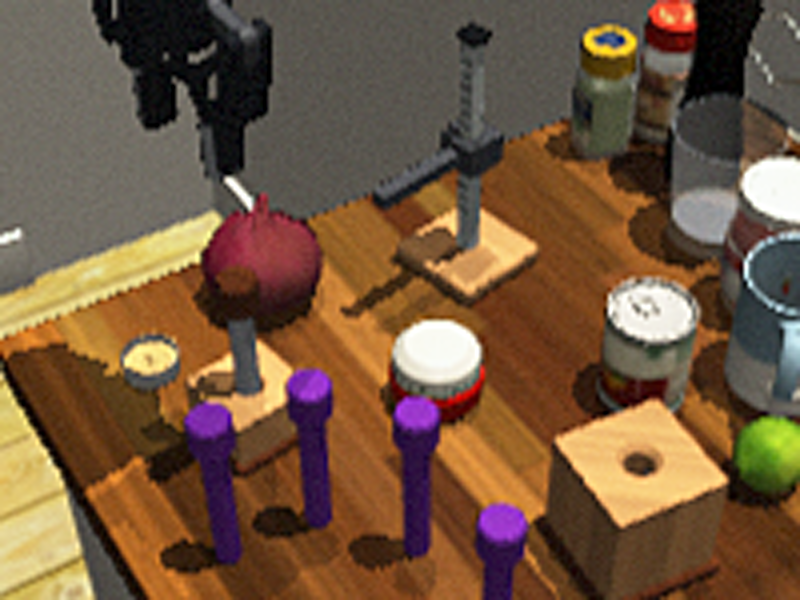

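The scene crop shows the knob top at crop (239,277), which is scene (210,179). The open fingers are above and to its left, with nothing in the way, so I go down over it.

Emit:
play_rows:
  linear:
    - [0.008, -0.019, 0]
    - [0, 0, -0.025]
    - [0, 0, -0.04]
    - [0, 0, -0.03]
    - [0, 0, -0.016]
    - [0, 0, 0]
  turn: [0, 0, 0, 0, 0, 0]

```text
time: 3.2
tool_pos: [0.4413, 0.1182, 0.0962]
tool_rot: [-0.001, -0.082, 0.997, 0.0]
contact_force: [-0.1, -0.6, -0.1]
gripper_width: 0.645
grasp_force: 0.0
```

```bash
python3 - <<'E'
from h import *
f=grab_frame("scene"); g=grab_frame("top"); s=state(); print(s["tool_pos"],s["contact_force"])
a=cv2.resize(f[130:250,160:260,::-1],(400,480),interpolation=cv2.INTER_CUBIC);b=cv2.resize(g[190:310,170:270,::-1],(400,480),interpolation=cv2.INTER_CUBIC)
cv2.imwrite("pics/s2.png",np.hstack([a,b]))
E
```

```text
[0.44303421 0.11791037 0.09832435] [ 0.60675834  0.13058226 -0.77309849]
```

View pics/s2.png

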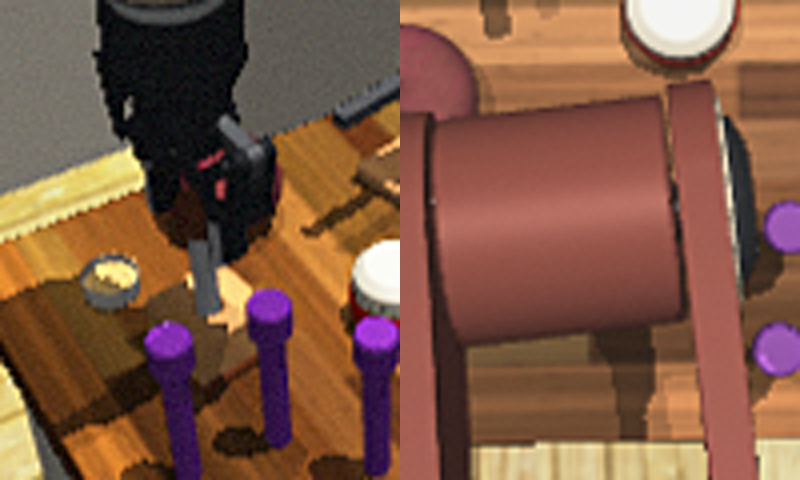

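The fingers straddle the brown knob at scene (210,180), with the shaft visible below them and the purple rods clear. I close the gripper.

Emit:
play_rows:
  linear:
    - [0, 0, 0]
    - [0, 0, 0]
    - [0, 0, 0]
    - [0, 0, 0]
  turn: [0, 0, 0, 0]
  hand: 0.0

```text
time: 3.8
tool_pos: [0.4434, 0.1174, 0.0986]
tool_rot: [0.001, -0.081, 0.997, 0.0]
contact_force: [-0.5, 0.1, 5.9]
gripper_width: 0.285
grasp_force: 59.0
```

Emit:
play_rows:
  linear:
    - [0, 0, 0.02]
    - [0, 0, 0.04]
    - [0, 0, 0.05]
    - [0, 0, 0.03]
    - [0, 0, 0]
  turn: [0, 0, 0, 0, 0]

```text
time: 4.42
tool_pos: [0.4436, 0.1173, 0.2396]
tool_rot: [0.003, -0.081, 0.997, -0.0]
contact_force: [-0.3, -0.1, -1.3]
gripper_width: 0.283
grasp_force: 59.1
```

Emit:
play_rows:
  linear:
    - [0.025, -0.036, 0]
    - [0.035, -0.05, 0]
    - [0.035, -0.05, 0]
    - [0.03, -0.045, 0]
    - [0.015, -0.022, 0]
    - [0, 0, 0]
    - [0, 0, 0]
  turn: [0, 0, 0, 0, 0, 0, 0]

```text
time: 5.3
tool_pos: [0.5811, -0.085, 0.235]
tool_rot: [-0.002, -0.081, 0.997, 0.001]
contact_force: [0.8, 0.9, -0.6]
gripper_width: 0.28
grasp_force: 59.3
```

```bash
python3 - <<'E'
from h import *
f=grab_frame("scene"); g=grab_frame("top"); s=state(); p=s["tool_pos"]; print(p,s["contact_force"],s["gripper_width"],s["grasp_force"])
print("foot px",proj("scene",p+[0,0,-.0906]),"mouth px",proj("scene",(.583,-.086,.08)))
a=cv2.resize(f[140:280,240:360,::-1],(480,560),interpolation=cv2.INTER_CUBIC)
cv2.imwrite("pics/s3.png",a)
E
```

```text
[ 0.58143968 -0.08466819  0.23610175] [-0.12633365 -0.32606953 -1.30266762] 0.2815775248361336 59.28392150315631
foot px [311.79089553 203.12703641] mouth px [309.45670234 223.98615014]
```

View pics/s3.png

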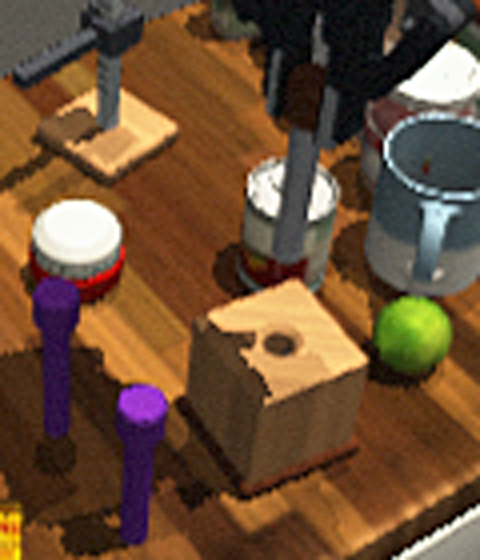

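The rod hangs from the gripper with its foot at about scene (312.5,204.5). The bore mouth is at about scene (310.8,226). I compare the two positions in this same camera.

```bash
python3 - <<'E'
from h import *
p=state()["tool_pos"]; print(p)
print("top px pred",proj("scene",p+[0,0,.0294]),"obs 316.3,158")
print("foot",ray("scene",(312.5,204.3),p[2]-.0906),"mouth scene",ray("scene",(310.8,226),.08), "mouth top",ray("top",(321.9,174),.08))
E
```

```text
[ 0.58143968 -0.08466819  0.23610175]
top px pred [318.93429978 157.72333589] obs 316.3,158
foot [ 0.58052235 -0.08812954  0.14550175] mouth scene [ 0.58180862 -0.09218301  0.08      ] mouth top [ 0.58379023 -0.08542599  0.08      ]
```

Emit:
play_rows:
  linear:
    - [0.002, -0.003, -0.02]
    - [0, 0, -0.03]
    - [0, 0, -0.008]
    - [0, 0, -0.005]
    - [0, 0, -0.005]
    - [0, 0, 0]
  turn: [0, 0, 0, 0, 0, 0]

```text
time: 6.15
tool_pos: [0.5845, -0.0888, 0.1694]
tool_rot: [0.0, -0.081, 0.997, -0.0]
contact_force: [-0.0, -0.0, -1.0]
gripper_width: 0.284
grasp_force: 59.3
```

Emit:
play_rows:
  linear:
    - [0, 0, -0.003]
    - [0, 0, -0.003]
    - [0, 0, 0]
  turn: [0, 0, 0]

```text
time: 6.52
tool_pos: [0.5841, -0.0886, 0.1627]
tool_rot: [-0.0, -0.081, 0.997, 0.0]
contact_force: [-0.3, 0.0, -1.5]
gripper_width: 0.282
grasp_force: 59.4
```

Emit:
play_rows:
  linear:
    - [0, 0, -0.004]
    - [0, 0, -0.004]
    - [0, 0, -0.004]
    - [0, 0, 0]
  turn: [0, 0, 0, 0]

```text
time: 7.02
tool_pos: [0.5838, -0.0886, 0.1502]
tool_rot: [-0.001, -0.081, 0.997, 0.0]
contact_force: [0.0, 1.6, -2.6]
gripper_width: 0.28
grasp_force: 59.3
```

```bash
python3 - <<'E'
from h import *
s=[ (state(),grab_frame("scene"))[0] for _ in range(3)]
print([ (x["tool_pos"].round(4),x["contact_force"].round(2),x["ft_torque"].round(3)) for x in s])
E
```

```text
[(array([ 0.5838, -0.0886,  0.1502]), array([ 0.01,  1.58, -2.63]), array([0.354, 0.04 , 0.034])), (array([ 0.5838, -0.0886,  0.1502]), array([-0.58,  1.25, -2.05]), array([0.411, 0.063, 0.052])), (array([ 0.5839, -0.0886,  0.1503]), array([ 0.01,  1.49, -2.97]), array([0.458, 0.123, 0.015]))]
```

Emit:
play_rows:
  linear:
    - [0, 0.001, -0.002]
    - [0, 0, -0.003]
    - [0, 0, -0.003]
    - [0, 0, -0.002]
    - [0, 0, 0]
  turn: [0, 0, 0, 0, 0]

```text
time: 7.8
tool_pos: [0.5848, -0.0881, 0.1419]
tool_rot: [0.001, -0.081, 0.997, -0.0]
contact_force: [-1.3, 0.9, 2.1]
gripper_width: 0.28
grasp_force: 59.8
```

Emit:
play_rows:
  linear:
    - [0, 0, -0.001]
    - [0, 0, -0.001]
    - [0, 0, 0]
  turn: [0, 0, 0]

```text
time: 8.18
tool_pos: [0.5842, -0.0879, 0.1388]
tool_rot: [-0.0, -0.081, 0.997, -0.0]
contact_force: [-0.9, 0.9, 2.6]
gripper_width: 0.282
grasp_force: 59.7
```

Emit:
play_rows:
  linear:
    - [0, 0, -0.001]
    - [0, 0, -0.001]
  turn: [0, 0]

```text
time: 8.43
tool_pos: [0.5843, -0.0878, 0.137]
tool_rot: [0.0, -0.081, 0.997, -0.0]
contact_force: [-0.9, -0.3, 3.5]
gripper_width: 0.282
grasp_force: 59.8
```

Emit:
play_rows:
  linear:
    - [0, 0, -0.001]
    - [0, 0, -0.001]
  turn: [0, 0]

```text
time: 8.68
tool_pos: [0.5843, -0.0877, 0.1349]
tool_rot: [-0.0, -0.081, 0.997, -0.0]
contact_force: [-0.7, -0.3, 3.6]
gripper_width: 0.288
grasp_force: 59.8
```

Emit:
play_rows:
  linear:
    - [0, 0, -0.001]
    - [0, 0, -0.001]
  turn: [0, 0]

```text
time: 8.93
tool_pos: [0.5843, -0.0877, 0.133]
tool_rot: [0.0, -0.081, 0.997, 0.0]
contact_force: [-0.8, 0.2, 3.8]
gripper_width: 0.287
grasp_force: 59.8
```

Emit:
play_rows:
  linear:
    - [0, 0, -0.001]
    - [0, 0, -0.001]
  turn: [0, 0]

```text
time: 9.18
tool_pos: [0.5843, -0.0877, 0.131]
tool_rot: [-0.0, -0.081, 0.997, 0.0]
contact_force: [-0.7, -0.5, 3.4]
gripper_width: 0.282
grasp_force: 59.8
```

Emit:
play_rows:
  linear:
    - [0, 0, -0.001]
    - [0, 0, -0.001]
  turn: [0, 0]

```text
time: 9.43
tool_pos: [0.5848, -0.0877, 0.13]
tool_rot: [0.001, -0.081, 0.997, -0.0]
contact_force: [-1.8, 0.7, 9.1]
gripper_width: 0.285
grasp_force: 60.3
```

Emit:
play_rows:
  linear:
    - [0, 0, 0]
  turn: [0]

```text
time: 9.55
tool_pos: [0.5847, -0.0877, 0.13]
tool_rot: [0.001, -0.081, 0.997, -0.0]
contact_force: [-1.4, 0.8, 6.6]
gripper_width: 0.278
grasp_force: 60.2
```

Emit:
play_rows:
  linear:
    - [0, 0, -0.001]
    - [0, 0, 0]
  turn: [0, 0]

```text
time: 9.8
tool_pos: [0.585, -0.0877, 0.1295]
tool_rot: [0.001, -0.081, 0.997, -0.0]
contact_force: [-0.3, 0.7, 8.4]
gripper_width: 0.281
grasp_force: 60.4
```

Emit:
play_rows:
  linear:
    - [0, 0, -0.001]
    - [0, 0, 0]
  turn: [0, 0]

```text
time: 10.05
tool_pos: [0.5853, -0.0877, 0.1291]
tool_rot: [0.001, -0.081, 0.997, -0.0]
contact_force: [-2.5, 1.1, 9.0]
gripper_width: 0.281
grasp_force: 60.6
```

```bash
python3 - <<'E'
from h import *
for _ in range(3):
    grab_frame("scene"); x=state(); print(x["tool_pos"].round(4),x["contact_force"].round(2),x["ft_torque"].round(3))
E
```

```text
[ 0.5852 -0.0878  0.1291] [-1.05  1.32 10.78] [0.276 0.453 0.02 ]
[ 0.5852 -0.0878  0.1291] [-1.69  0.51 10.15] [0.277 0.469 0.02 ]
[ 0.5852 -0.0878  0.1291] [-1.68  1.31  9.52] [ 0.255  0.397 -0.014]
```

Contact is confirmed: the force rose from the steady 3.6 N of drag to about 10 N, and the motion stopped with the foot about 41 mm below the mouth. I let go and check the rod's height.

Emit:
play_rows:
  linear:
    - [0, 0, 0]
    - [0, 0, 0]
    - [0, 0, 0]
  turn: [0, 0, 0]
  hand: 0.05

```text
time: 10.58
tool_pos: [0.5837, -0.0876, 0.126]
tool_rot: [-0.001, -0.081, 0.997, 0.0]
contact_force: [0.6, 0.6, -0.8]
gripper_width: 0.584
grasp_force: 0.0
```

Emit:
play_rows:
  linear:
    - [0, 0, 0.02]
    - [0, 0, 0.03]
    - [0, 0, 0.02]
    - [0, 0, 0]
  turn: [0, 0, 0, 0]

```text
time: 11.08
tool_pos: [0.5857, -0.0881, 0.2003]
tool_rot: [0.003, -0.081, 0.997, -0.001]
contact_force: [-0.9, 0.3, 0.2]
gripper_width: 0.581
grasp_force: 0.0
```

Emit:
play_rows:
  linear:
    - [0, 0, 0]
    - [0, 0, 0]
    - [0, 0, 0]
  turn: [0, 0, 0]
  hand: 0.0

```text
time: 11.45
tool_pos: [0.5837, -0.0876, 0.1958]
tool_rot: [-0.001, -0.081, 0.997, 0.0]
contact_force: [0.6, 0.6, 0.1]
gripper_width: 0.003
grasp_force: 0.0
```

```bash
python3 - <<'E'
from h import *
f=grab_frame("scene"); x=state(); print(x["time"],x["tool_pos"].round(4),x["contact_force"].round(2),x["gripper_width"])
for z in(.155,.1585,.162): print(proj("scene",(.584,-.0875,z)))
cv2.imwrite("pics/s4.png",cv2.resize(f[130:280,240:360,::-1],(480,600),interpolation=cv2.INTER_CUBIC))
E
```

```text
11.5 [ 0.5838 -0.0876  0.1961] [-0.33  0.29  0.72] 0.00025091470935136246
[314.13610733 200.25383856]
[314.33141388 199.05206856]
[314.52801031 197.84236162]
```

View pics/s4.png

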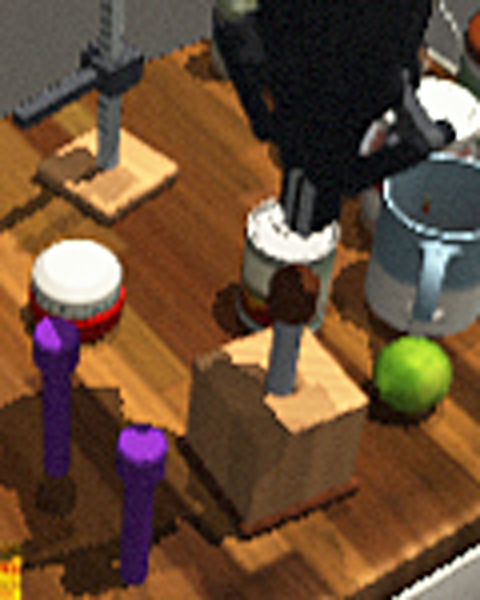

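The rod stands in the bore with its knob top at about scene (314,200), close to the predicted height. I touch the knob lightly with the closed fingertips to measure its top.

Emit:
play_rows:
  linear:
    - [0, 0, -0.02]
    - [0, 0, -0.01]
    - [0, 0, -0.002]
    - [0, 0, -0.001]
    - [0, 0, 0]
  turn: [0, 0, 0, 0, 0]

```text
time: 12.12
tool_pos: [0.5846, -0.0878, 0.1645]
tool_rot: [0.0, -0.081, 0.997, -0.0]
contact_force: [0.2, 0.1, 0.2]
gripper_width: 0.002
grasp_force: 0.0
```

Emit:
play_rows:
  linear:
    - [0, 0, -0.001]
    - [0, 0, -0.001]
    - [0, 0, 0]
  turn: [0, 0, 0]

```text
time: 12.5
tool_pos: [0.5842, -0.0877, 0.162]
tool_rot: [-0.0, -0.081, 0.997, 0.0]
contact_force: [-0.0, -0.8, -0.4]
gripper_width: -0.001
grasp_force: 0.0
```

Emit:
play_rows:
  linear:
    - [0, 0, -0.001]
    - [0, 0, -0.001]
    - [0, 0, 0]
  turn: [0, 0, 0]

```text
time: 12.88
tool_pos: [0.5843, -0.0877, 0.1601]
tool_rot: [0.0, -0.081, 0.997, -0.0]
contact_force: [-0.7, 0.1, 0.9]
gripper_width: 0.003
grasp_force: 0.2
```

Emit:
play_rows:
  linear:
    - [0, 0, -0.001]
    - [0, 0, 0]
  turn: [0, 0]

```text
time: 13.12
tool_pos: [0.5847, -0.0878, 0.1597]
tool_rot: [0.001, -0.081, 0.997, -0.0]
contact_force: [-0.8, 0.1, 3.5]
gripper_width: -0.004
grasp_force: 1.5
```

Emit:
play_rows:
  linear:
    - [0, 0, -0.001]
    - [0, 0, 0]
  turn: [0, 0]

```text
time: 13.38
tool_pos: [0.5849, -0.088, 0.1592]
tool_rot: [0.001, -0.081, 0.997, -0.0]
contact_force: [0.9, 0.2, 4.0]
gripper_width: -0.004
grasp_force: 2.5
```

```bash
python3 - <<'E'
from h import *
for _ in range(2):
    grab_frame("scene"); x=state(); print(x["tool_pos"].round(4),x["contact_force"].round(2),x["ft_torque"].round(3))
E
```

```text
[ 0.5849 -0.0879  0.1592] [-0.58  0.37  4.96] [-0.028  0.058 -0.015]
[ 0.5849 -0.0879  0.1591] [-0.4   0.6   5.51] [-0.037 -0.003  0.046]
```

Emit:
play_rows:
  linear:
    - [0, 0, -0.001]
    - [0, 0, -0.0005]
    - [0, 0, 0]
  turn: [0, 0, 0]

```text
time: 13.85
tool_pos: [0.5854, -0.0881, 0.1586]
tool_rot: [0.002, -0.081, 0.997, -0.001]
contact_force: [0.3, 0.4, 7.1]
gripper_width: 0.0
grasp_force: 3.7
```

```bash
python3 - <<'E'
from h import *
for _ in range(2):
    grab_frame("scene"); x=state(); print(x["tool_pos"].round(4),x["contact_force"].round(2),x["ft_torque"].round(3))
E
```

```text
[ 0.5854 -0.0881  0.1586] [-0.36 -0.23  7.34] [ 0.037  0.102 -0.021]
[ 0.5854 -0.0881  0.1586] [0.19 0.84 6.33] [0.002 0.05  0.022]
```

Emit:
play_rows:
  linear:
    - [0, 0, 0.001]
    - [0, 0, 0]
  turn: [0, 0]

```text
time: 14.2
tool_pos: [0.585, -0.088, 0.1588]
tool_rot: [0.001, -0.081, 0.997, -0.0]
contact_force: [-0.4, -0.4, 5.3]
gripper_width: -0.003
grasp_force: 3.2
```

Emit:
play_rows:
  linear:
    - [0, 0, 0.001]
    - [0, 0, 0]
  turn: [0, 0]

```text
time: 14.45
tool_pos: [0.5846, -0.0878, 0.159]
tool_rot: [0.0, -0.081, 0.997, -0.0]
contact_force: [0.2, -0.6, 5.1]
gripper_width: -0.001
grasp_force: 2.7
```

Emit:
play_rows:
  linear:
    - [0, 0, 0.001]
    - [0, 0, 0]
  turn: [0, 0]

```text
time: 14.7
tool_pos: [0.5841, -0.0877, 0.1593]
tool_rot: [-0.0, -0.081, 0.997, 0.0]
contact_force: [0.3, -0.5, 3.1]
gripper_width: -0.002
grasp_force: 1.7
```

Emit:
play_rows:
  linear:
    - [0, 0, 0.001]
    - [0, 0, 0]
  turn: [0, 0]

```text
time: 14.95
tool_pos: [0.5838, -0.0876, 0.1598]
tool_rot: [-0.001, -0.081, 0.997, 0.0]
contact_force: [-0.4, -0.4, 0.7]
gripper_width: -0.003
grasp_force: 0.3
```

Emit:
play_rows:
  linear:
    - [0, 0, 0.0005]
    - [0, 0, 0]
  turn: [0, 0]

```text
time: 15.2
tool_pos: [0.584, -0.0877, 0.1607]
tool_rot: [-0.0, -0.081, 0.997, 0.0]
contact_force: [0.3, 0.0, -0.5]
gripper_width: -0.001
grasp_force: 0.0
```

The knob top is at z ≈ 0.1598 (foot about 40 mm below the mouth, which is within the given range), with the rod resting on the stack. Next is the marker.

Emit:
play_rows:
  linear:
    - [0, 0, 0.03]
    - [0, 0, 0.04]
    - [0.001, 0.033, 0]
    - [0.001, 0.05, 0]
    - [0.001, 0.05, 0]
    - [0.001, 0.05, 0]
    - [0.001, 0.05, 0]
    - [0.001, 0.025, 0]
  turn: [0, 0, 0, 0, 0, 0, 0, 0]
  hand: 0.04

```text
time: 16.2
tool_pos: [0.5898, 0.1727, 0.2308]
tool_rot: [-0.0, -0.082, 0.997, 0.0]
contact_force: [-0.5, -0.0, 0.1]
gripper_width: 0.471
grasp_force: 0.0
```

Emit:
play_rows:
  linear:
    - [0, 0, 0]
    - [0, 0, 0]
  turn: [0, 0]

```text
time: 16.45
tool_pos: [0.5902, 0.1696, 0.2308]
tool_rot: [-0.0, -0.081, 0.997, -0.0]
contact_force: [-0.0, -0.6, -0.1]
gripper_width: 0.467
grasp_force: 0.0
```

```bash
python3 - <<'E'
from h import *
f=grab_frame("scene"); x=state(); p=x["tool_pos"]; print(x["time"],p.round(4),x["tool_rot"].round(3),x["gripper_width"])
for n,q in (("tcp",p),("arm60",(.591,.170,.098)),("tip",(.567,.166,.098)),("post",(.65,.18,.19)),("knob",(.584,-.0875,.16))): print(n,proj("scene",q))
cv2.imwrite("pics/s5.png",cv2.resize(f[90:240,210:350,::-1],(560,600),interpolation=cv2.INTER_CUBIC))
E
```

```text
16.5 [0.5903 0.1693 0.2309] [-0.    -0.08   0.997 -0.   ] 0.47193518653573635
tcp [250.60502695 111.49213611]
arm60 [251.11944912 155.85156366]
tip [244.06765121 159.73126553]
post [268.59558062 117.14820784]
knob [314.4155108  198.53459917]
```

View pics/s5.png

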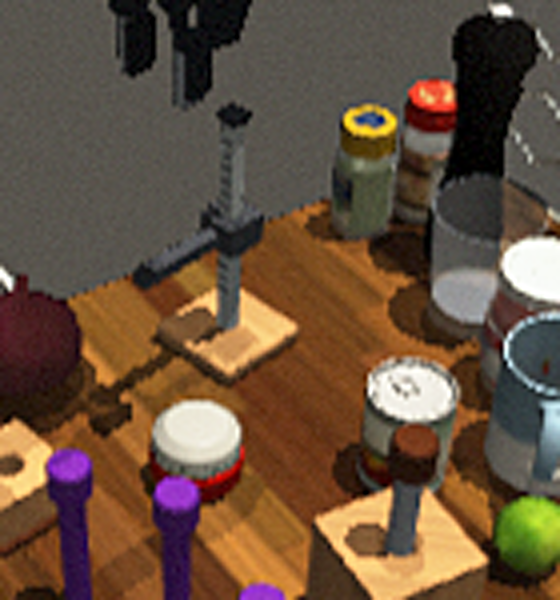

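The arm tip is at scene (246,158) and the collar at about (267.5,146). The open fingers, at about (251,111), hang above the arm's line, and the rod stands undisturbed. I go down and pinch.

Emit:
play_rows:
  linear:
    - [0, 0, -0.03]
    - [0, 0, -0.05]
    - [0, 0, -0.04]
    - [0, 0, -0.025]
    - [0, 0, -0.012]
    - [0, 0, 0]
    - [0, 0, 0]
  turn: [0, 0, 0, 0, 0, 0, 0]

```text
time: 17.38
tool_pos: [0.5915, 0.1701, 0.0758]
tool_rot: [0.001, -0.081, 0.997, 0.0]
contact_force: [0.1, 0.1, 0.5]
gripper_width: 0.468
grasp_force: 0.0
```

Emit:
play_rows:
  linear:
    - [0, 0, -0.001]
    - [0, 0, 0]
    - [0, 0, 0]
    - [0, 0, 0]
  turn: [0, 0, 0, 0]
  hand: 0.0

```text
time: 17.88
tool_pos: [0.591, 0.17, 0.0738]
tool_rot: [0.001, -0.081, 0.997, -0.0]
contact_force: [1.6, -2.2, 2.6]
gripper_width: 0.132
grasp_force: 58.4
```

Emit:
play_rows:
  linear:
    - [0, 0, 0.005]
    - [0, 0, 0.012]
    - [0, 0, 0.015]
    - [0, 0, 0.015]
    - [0, 0, 0.01]
    - [0, 0, 0.002]
    - [0, 0, 0]
    - [0, 0, 0]
  turn: [0, 0, 0, 0, 0, 0, 0, 0]

```text
time: 18.88
tool_pos: [0.591, 0.17, 0.132]
tool_rot: [0.001, -0.081, 0.997, -0.0]
contact_force: [4.5, -2.8, 0.9]
gripper_width: 0.128
grasp_force: 58.7
```

```bash
python3 - <<'E'
from h import *
f=grab_frame("scene"); g=grab_frame("top"); x=state(); print(x["time"],x["tool_pos"].round(4),x["contact_force"].round(2),x["ft_torque"].round(2))
a=cv2.resize(f[100:230,230:340,::-1],(440,520),interpolation=cv2.INTER_CUBIC)
cv2.imwrite("pics/s6.png",a)
E
```

```text
18.975 [0.591  0.1701 0.132 ] [ 5.01 -3.27 -1.38] [-0.41 -0.66  0.56]
```

View pics/s6.png

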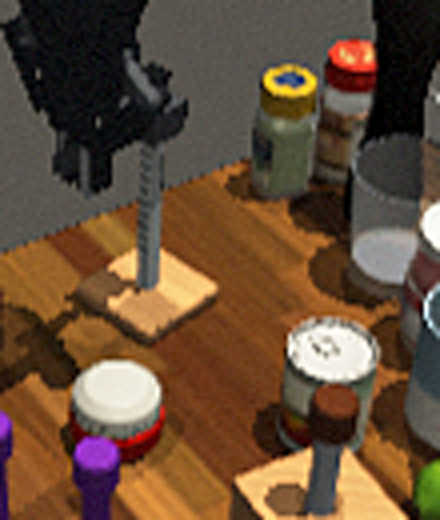

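The marker went up with the gripper, and the collar now sits high on the post. I release it and touch the arm's top with the closed fingertips to measure it.

Emit:
play_rows:
  linear:
    - [0, 0, 0]
    - [0, 0, 0]
    - [0, 0, 0]
    - [0, 0, 0.02]
    - [0, 0, 0.025]
    - [0, 0, 0]
  turn: [0, 0, 0, 0, 0, 0]
  hand: 0.04

```text
time: 19.73
tool_pos: [0.5924, 0.1707, 0.1814]
tool_rot: [0.004, -0.081, 0.997, 0.0]
contact_force: [0.5, -0.2, 0.1]
gripper_width: 0.47
grasp_force: 0.0
```

Emit:
play_rows:
  linear:
    - [0, 0, 0]
    - [0, 0, 0]
    - [0, 0, -0.008]
    - [0, 0, -0.002]
    - [0, 0, 0]
    - [0, 0, 0]
  turn: [0, 0, 0, 0, 0, 0]
  hand: 0.0

```text
time: 20.48
tool_pos: [0.5903, 0.1703, 0.1671]
tool_rot: [0.0, -0.081, 0.997, 0.0]
contact_force: [-0.6, -0.7, -0.3]
gripper_width: 0.003
grasp_force: 0.0
```

Emit:
play_rows:
  linear:
    - [0, 0, -0.002]
    - [0, 0, -0.002]
    - [0, 0, -0.001]
    - [0, 0, 0]
    - [0, 0, 0]
  turn: [0, 0, 0, 0, 0]

```text
time: 21.1
tool_pos: [0.5904, 0.1703, 0.1623]
tool_rot: [0.0, -0.081, 0.997, 0.0]
contact_force: [0.0, -0.1, 2.3]
gripper_width: 0.003
grasp_force: 1.1
```

Emit:
play_rows:
  linear:
    - [0, 0, -0.001]
    - [0, 0, 0]
  turn: [0, 0]

```text
time: 21.35
tool_pos: [0.5904, 0.1703, 0.1611]
tool_rot: [0.0, -0.081, 0.997, 0.0]
contact_force: [0.4, 0.4, 2.1]
gripper_width: 0.0
grasp_force: 0.9
```

Emit:
play_rows:
  linear:
    - [0, 0, -0.001]
    - [0, 0, 0]
  turn: [0, 0]

```text
time: 21.6
tool_pos: [0.5904, 0.1703, 0.16]
tool_rot: [0.0, -0.081, 0.997, 0.0]
contact_force: [0.2, 0.3, 1.1]
gripper_width: 0.001
grasp_force: 0.8
```

Emit:
play_rows:
  linear:
    - [0, 0, 0.004]
    - [0, 0, 0.02]
    - [0, 0, 0.04]
    - [0, 0, 0.02]
    - [0, 0, 0]
  turn: [0, 0, 0, 0, 0]

```text
time: 22.22
tool_pos: [0.5915, 0.1705, 0.2471]
tool_rot: [0.003, -0.081, 0.997, 0.0]
contact_force: [-0.1, 0.0, -0.3]
gripper_width: -0.001
grasp_force: 0.0
```

Emit:
play_rows:
  linear:
    - [-0.03, 0.03, 0]
    - [-0.05, 0.05, 0]
    - [-0.05, 0.05, 0]
    - [-0.05, 0.05, 0]
    - [0, 0, 0]
  turn: [0, 0, 0, 0, 0]

```text
time: 22.85
tool_pos: [0.4243, 0.3348, 0.2422]
tool_rot: [-0.001, -0.084, 0.996, -0.0]
contact_force: [0.1, -1.0, -1.3]
gripper_width: 0.003
grasp_force: 0.0
```

```bash
python3 - <<'E'
from h import *
f=grab_frame("scene"); g=grab_frame("top"); x=state(); print(x["time"],x["tool_pos"].round(4),x["contact_force"].round(2))
a=cv2.resize(f[100:250,200:350,::-1],(400,400),interpolation=cv2.INTER_CUBIC);b=cv2.resize(g[100:250,180:350,::-1],(400,400),interpolation=cv2.INTER_CUBIC)
cv2.imwrite("pics/s7.png",np.hstack([a,b]))
for n in("scene","top"): print(n,"tip",proj(n,(.566,.166,.16)),"knob",proj(n,(.584,-.0875,.16)))
E
```

```text
22.95 [0.4269 0.3327 0.2426] [-0.05  0.16 -0.66]
scene tip [243.19842808 140.12913744] knob [314.4155108  198.53459917]
top tip [191.89652506 178.74039616] knob [329.63328754 167.26820184]
```

View pics/s7.png

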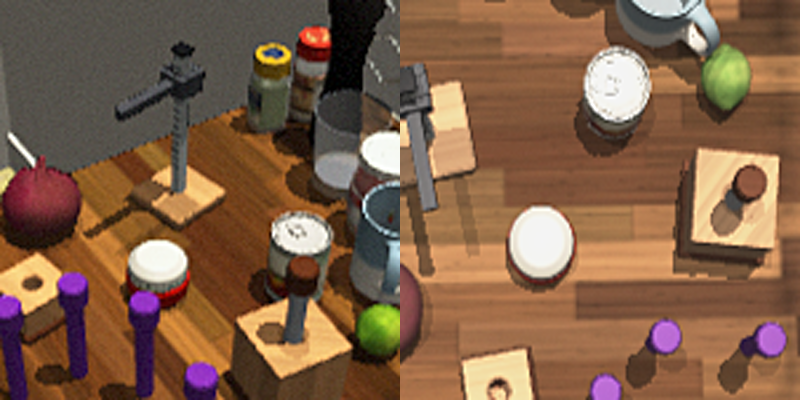

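The final view shows the rod standing in the dispenser with its knob at scene (313,200). The marker arm's tip is at scene (245,139), matching a height of 0.16 m. The tin, timer and purple rods are undisturbed and the gripper is clear of everything.

```bash
python3 -c "
from plant import *
print(job_done())"
```

```text
the job is handed in; nothing more can be done
None
```

The job is handed in: the dip rod rests on the tablet stack about 40 mm below the bore's mouth, and the marker arm's top is level with the knob's top (both read z ≈ 0.160 m by fingertip touch), after the arm was lifted about 2 mm too high and eased back down.

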